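# Snap the carrier covers shut over the metal instruments

### The arm

A 7-joint arm with a two-finger parallel gripper is mounted at the origin on a cart in front of the work surface, level with it; the furniture and walls round the work are solid. World frame = base frame: x ahead of the robot, y to its left, z up, the work surface at z = 0. Lengths are in m, angles in rad, forces in N, time in s.
With the tool pointing down it reaches from about 0.35 to 0.9 m from the base axis. Payload 8.1 kg.
Tool frame: the origin (TCP) lies midway between the tips of the shut fingers; the grasp point (between the pads) lies arm.grasp_offset behind it (arm.grasp_offset is the distance from the TCP to the grasp point, in m); z points along the fingers, y is the line along which they close (so a half turn about z gives the same grasp; the last joint's range is limited). The gripper opens to 92 mm and grips with 3 to 60 N. Pads are 19 mm wide; open, the fingers measure 130 mm over their backs; the gripper's body (75 mm by 190 mm) begins 47 mm behind the grasp point.
Start: joints at [-1.204, 0.434, 0.025, 1.573, -0.012, 1.134, -0.075], TCP at [0.283, 0.557, 0.227] pointing down, gripper open.
Joint ranges: [-2.62, 2.62], [-0.44, 2.09], [-1.27, 1.32], [0.08, 2.57], [-1.32, 4.46], [0.12, 2], [-2.74, 2.74]. Speed limits (rad/s): [2.22, 2.22, 3.01, 3.01, 3.14, 3.14, 3.14].

### API

Orientations are given as a rotation vector (axis times angle).
In Python, from cell import observe, imaging, arm gives the robot as it stands.
- The arm moves only by the tool apply_moves, never from a script. Its argument "commands" is a list of rows, each a list of 5 numbers: the opening in per cent of the stroke, from 0 (shut) to 100 (fully open), then the shift along the world's x, y, z in units of 0.06 m (1.0 is 0.06 m), then the turn about the world's z in units of 0.5 rad (1.0 is 0.5 rad). A call has 1 to 12 rows; each row shifts and turns the commanded pose from where the row before left it; what a row does not reach is not made up. A row lasts 1/8 s, in which the tool goes at most 62.5 mm and 10.7 degrees, less where a joint would pass 70% of its speed; a pose out of reach is approached as far as the arm can. A call with a number of a shift or a turn outside -1 to 1 is refused whole. A call with a gripper value outside its range is refused whole. The fingers move at their own pace and stop on an object; "newtons" is the grip in N (left out, the last holds). Time passes only in rows, so rows that do not move let the fingers close. It gives the time, the measured TCP pose, the force, the opening and the grip force at its end, in the units of the state.
- observe(): the state, without advancing time (a new reading comes with each control period).
- imaging.get_image(name): name is "side" or "top"; returns (picture, depth): 400x640x3 uint8, red, green, blue; 400x640 float32, m along the optical axis (not along the pixel's ray), 0 where there is no reading.
- imaging.camera_params(name): a dict with "camera_matrix" (3x3 intrinsics, pixels), "origin" and "rotation" of the camera in the world. Camera axes: x right, y up, looking along -z (the intrinsics and any distortion apply to the point x, -y, -z); pixel columns grow to the right and rows downward; lengths in m; the calibration is good to about 2 mm. A picture is of the moment at which its call begins. camera_params takes no time and is no camera call.
- arm.sign_off(): hands the job in; it is judged then, once.
The state is a dict: "clock": time; "joints": joint angles; "dq": joint speeds; "joint_efforts": joint torques, N m; "position": TCP position; "ee_rot": TCP orientation; "force": force on the tool from outside, world axes, zero at the start; "ft_torque": the same for the moment, N m; "width": opening from 0.0 (shut) to 1.0 (fully open); "gripper_force": force on a finger pad.
Only numpy, scipy, OpenCV 4.12 (cv2) and the standard library are available. Lean on these libraries where they do the work, as an engineer would, in place of code of your own. Each camera call takes 0.05 s, during which the arm holds its last target. There are 200 camera calls.

### The job

Get the steel carrier ready for the dry-heat steriliser: swing the covers of the two wells that hold a metal nail clipper down and press each one until its catch holds it fully shut. The violet plastic shield must not be heated, so leave the cover of its well standing open, and leave all three items lying in their wells and the other things on the worktop where they are.

Things in the scene. Friction and masses are not known exactly. Their poses are not given: they have to be found in the camera images.
- carrier: The carrier: a heavy stainless steel tray, 98 x 353 x 39 mm, that stands on the worktop and does not slide. It has three open wells side by side along its y axis, each with its own hinged cover. Origin: centre of its underside; x points from the front (the catches, towards the robot) to the back (the hinges), y along the row to the left end, z up.
- well1 (a point): Centre of the floor of the left well (seen from the robot), 6 mm above the worktop. The well, lined green, is 53 mm (x) by 113 mm (y) and 32 mm deep; wells are 117 mm apart. Axes as the carrier's.
- cover1_hinge (a point): Middle of the hinge line of the left well's cover, at the back of the carrier, 38 mm above the worktop; axes as the carrier's, the hinge line is y. From it the cover reaches 70 mm forward when shut.
- cover1_strip (a point): Middle of the orange press strip (18 x 106 mm) along the free edge of the left well's cover, on the cover's outer (upper when shut) face, 60 mm from the hinge line. Turns with the cover: x points along the cover to the hinge, z out of the outer face. Height 40.5 mm when shut.
- cover1 (a joint): Angle of the left cover: 0 = shut and held, 1.57 = upright. Steel leaf 3 mm thick, 106 mm wide, on a stiff hinge with a light opening spring: stays put from 0.8 to 1.5, rises by itself if let go nearly shut. At about 0.14 its front edge meets the sprung catch; 8 to 13 N on the middle of the strip carries it past, the resistance drops, and once flat the catch holds it.
- well2 (a point): Centre of the floor of the middle well (seen from the robot), 6 mm above the worktop. The well, lined green, is 53 mm (x) by 113 mm (y) and 32 mm deep; wells are 117 mm apart. Axes as the carrier's.
- cover2_hinge (a point): Middle of the hinge line of the middle well's cover, at the back of the carrier, 38 mm above the worktop; axes as the carrier's, the hinge line is y. From it the cover reaches 70 mm forward when shut.
- cover2_strip (a point): Middle of the orange press strip (18 x 106 mm) along the free edge of the middle well's cover, on the cover's outer (upper when shut) face, 60 mm from the hinge line. Turns with the cover: x points along the cover to the hinge, z out of the outer face. Height 40.5 mm when shut.
- cover2 (a joint): Angle of the middle cover: 0 = shut and held, 1.57 = upright. Steel leaf 3 mm thick, 106 mm wide, on a stiff hinge with a light opening spring: stays put from 0.8 to 1.5, rises by itself if let go nearly shut. At about 0.14 its front edge meets the sprung catch; 8 to 13 N on the middle of the strip carries it past, the resistance drops, and once flat the catch holds it.
- well3 (a point): Centre of the floor of the right well (seen from the robot), 6 mm above the worktop. The well, lined green, is 53 mm (x) by 113 mm (y) and 32 mm deep; wells are 117 mm apart. Axes as the carrier's.
- cover3_hinge (a point): Middle of the hinge line of the right well's cover, at the back of the carrier, 38 mm above the worktop; axes as the carrier's, the hinge line is y. From it the cover reaches 70 mm forward when shut.
- cover3_strip (a point): Middle of the orange press strip (18 x 106 mm) along the free edge of the right well's cover, on the cover's outer (upper when shut) face, 60 mm from the hinge line. Turns with the cover: x points along the cover to the hinge, z out of the outer face. Height 40.5 mm when shut.
- cover3 (a joint): Angle of the right cover: 0 = shut and held, 1.57 = upright. Steel leaf 3 mm thick, 106 mm wide, on a stiff hinge with a light opening spring: stays put from 0.8 to 1.5, rises by itself if let go nearly shut. At about 0.14 its front edge meets the sprung catch; 8 to 13 N on the middle of the strip carries it past, the resistance drops, and once flat the catch holds it.
- clipper_a_mid (a point): Centre of a bare steel nail clipper (15 x 80 x 12 mm, metal) lying lengthwise on the floor of one of the wells.
- clipper_b_mid (a point): Centre of a bare steel nail clipper (15 x 80 x 12 mm, metal) lying lengthwise on the floor of one of the wells.
- shield_mid (a point): Centre of the violet plastic shield (curved, slotted, translucent violet, 42 x 79 x 25 mm, light) lying lengthwise on the floor of one of the wells.
- brush: Bystander: white nail brush, 36 x 98 x 32 mm, on the worktop to the left; origin at the centre of its underside.
- cup: Bystander: small white cup, 42 mm across, 32 mm high, on the worktop to the right; origin at the centre of its underside.
There are look-alikes about, which are no part of the job. Leave any orange or red look-alike of the part that bears shield_mid alone.

How it is judged:
At the end, for the whole second after the job is handed in: The covers of the two wells without the violet shield are shut and stay shut by their catches (below 0.05 rad); the cover of the well with the shield stands open (above 0.5 rad); no cover is moving; the two clippers and the shield lie within 30 mm of where they began (((horizontal distance between shield_mid and well1 below 0.05 m and value of joint cover1 above 0.5 rad) or (horizontal distance between shield_mid and well1 above 0.07 m and value of joint cover1 below 0.05 rad)) and velocity of joint cover1 between -0.05 and 0.05 rad/s and ((horizontal distance between shield_mid and well2 below 0.05 m and value of joint cover2 above 0.5 rad) or (horizontal distance between shield_mid and well2 above 0.07 m and value of joint cover2 below 0.05 rad)) and velocity of joint cover2 between -0.05 and 0.05 rad/s and ((horizontal distance between shield_mid and well3 below 0.05 m and value of joint cover3 above 0.5 rad) or (horizontal distance between shield_mid and well3 above 0.07 m and value of joint cover3 below 0.05 rad)) and velocity of joint cover3 between -0.05 and 0.05 rad/s and distance of each of clipper_a_mid, clipper_b_mid, shield_mid from where it was at the start of the episode below 0.03 m); the robot touches nothing.
It fails at once if the brush or the cup is moved more than 30 mm (distance of any of brush, cup from where it was at the start of the episode above 0.03 m).
It fails at once if the cover over the violet shield is pressed nearly shut (below 0.3 rad) ((horizontal distance between shield_mid and well1 below 0.05 m and value of joint cover1 below 0.3 rad) or (horizontal distance between shield_mid and well2 below 0.05 m and value of joint cover2 below 0.3 rad) or (horizontal distance between shield_mid and well3 below 0.05 m and value of joint cover3 below 0.3 rad)).
It also fails if it takes over 48 s, if anything falls off the work surface, if the arm or the gripper's body presses on something with over 40 N, if the wrist force passes 120 N, or if a joint passes its speed limit or range.

## Working session

There is one attempt and no reset: what is moved stays moved. The work goes in short steps, Python scripts to look and compute and a tool call to move; the robot and the scene stay as the last step left them, time stands still between calls to the robot, and variables do not carry over. Pictures are saved under pics/ and viewed, at most 10 in all, crops included, and the job is handed in when it is done.

Besides the shell and the picture viewer there is one more tool, called after ">>>" as name(argument=value, ...) on one line, values as JSON. apply_moves: Moves the arm, as the interface text tells. Its arguments: {"type":"object","properties":{"commands":{"type":"array"},"newtons":{"type":"number"}},"required":["commands"]}

```bash
mkdir -p pics
cat > h.py <<'E'
import numpy as np, cv2
from cell import observe, imaging, arm
def grab(n,f=None):
    im,d=imaging.get_image(n)
    if f: cv2.imwrite('pics/'+f,im[:,:,::-1])
    return im,d
def world(n,d,u=None,v=None):
    p=imaging.camera_params(n);K=np.array(p['camera_matrix']);R=np.array(p['rotation']);o=np.array(p['origin'])
    if u is None: v,u=np.mgrid[0:d.shape[0],0:d.shape[1]]; z=d
    else: z=d[v,u]
    x=(u-K[0,2])/K[0,0]*z; y=(v-K[1,2])/K[1,1]*z
    return np.stack([x,-y,-z],-1)@R.T+o
E
python3 - <<'E'
from h import *
for n in('top','side'):
    im,d=grab(n,n+'0.png'); np.savez(n+'0.npz',im=im,d=d)
    p=imaging.camera_params(n);print(n,p)
    W=world(n,d)
    hsv=cv2.cvtColor(im,cv2.COLOR_RGB2HSV)
    for nm,lo,hi in(('orange',(3,120,90),(22,255,255)),('violet',(120,50,40),(160,255,255)),('green',(40,60,30),(90,255,255))):
        m=cv2.inRange(hsv,lo,hi); k,l,s,c=cv2.connectedComponentsWithStats(m)
        for i in range(1,k):
            if s[i,4]>60:
                q=W[(l==i)&(d>0)]
                print(nm,s[i],c[i].round(),np.median(q,0).round(3),np.percentile(q,3,0).round(3),np.percentile(q,97,0).round(3))
print(observe())
E
```

```text
top {'camera_matrix': array([[396.83590146,   0.        , 320.8204991 ],
       [  0.        , 396.83590146, 196.11226874],
       [  0.        ,   0.        ,   1.        ]]), 'origin': array([2.98515434e-01, 6.15369831e-05, 1.16758907e+00]), 'rotation': array([ 0.14180959, -0.14859547, -1.55238608])}Traceback (most recent call last):
  File "<stdin>", line 5, in <module>
  File "h.py", line 12, in world
    return np.stack([x,-y,-z],-1)@R.T+o
           ~~~~~~~~~~~~~~~~~~~~~~~~~~^~
ValueError: operands could not be broadcast together with shapes (400,640) (3,)
```

Rotation is a rotation vector; fix.

```bash
sed -i "s/R=np.array(p\['rotation'\])/R=cv2.Rodrigues(np.array(p['rotation']))[0]/" h.py
cat > m.py <<'E'
from h import *
for n in('top','side'):
    im,d=grab(n,n+'0.png'); np.savez(n+'0.npz',im=im,d=d)
    p=imaging.camera_params(n);print(n,p['origin'],p['rotation'])
    W=world(n,d)
    hsv=cv2.cvtColor(im,cv2.COLOR_RGB2HSV)
    for nm,lo,hi in(('orange',(3,120,90),(22,255,255)),('violet',(120,50,40),(160,255,255)),('green',(40,60,30),(90,255,255))):
        m=cv2.inRange(hsv,lo,hi); k,l,s,c=cv2.connectedComponentsWithStats(m)
        for i in range(1,k):
            if s[i,4]>60:
                q=W[(l==i)&(d>0)]
                print(nm,s[i],c[i].round(),np.median(q,0).round(3),np.percentile(q,3,0).round(3),np.percentile(q,97,0).round(3)) if len(q) else print(nm,s[i])
print(observe())
E
python3 m.py
```

```text
top [2.98515434e-01 6.15369831e-05 1.16758907e+00] [ 0.14180959 -0.14859547 -1.55238608]
orange [368 188  39   6 167] [387. 190.] [ 0.517 -0.185  0.103] [ 0.51  -0.25  -0.003] [ 0.545 -0.135  0.108]
orange [325 190  39   6 177] [344. 192.] [ 0.51  -0.064  0.099] [ 0.504 -0.116  0.087] [ 0.519 -0.017  0.104]
orange [282 192  39   8 211] [301. 195.] [0.502 0.051 0.091] [0.494 0.002 0.072] [0.514 0.102 0.096]
orange [426 200  14  16  81] [433. 207.] [ 0.489 -0.335  0.007] [ 0.468 -0.352 -0.004] [ 0.506 -0.318  0.02 ]
orange [368 236  21  30 342] [379. 251.] [ 0.357 -0.173  0.012] [ 0.32  -0.197 -0.004] [ 0.394 -0.15   0.025]
orange [308 239  24  31 351] [320. 253.] [ 0.348 -0.003  0.011] [ 0.311 -0.03  -0.004] [0.383 0.026 0.025]
green [  0 128  38  18 369] [ 19. 137.] [0.531 0.561 0.456] [0.521 0.535 0.451] [0.554 0.595 0.468]
green [283 191  39  17 201] [302. 203.] [0.492 0.052 0.004] [ 0.484 -0.004  0.001] [0.514 0.106 0.012]
green [323 191  39  18 361] [341. 202.] [ 0.496 -0.064  0.005] [ 0.482 -0.121  0.   ] [ 0.52  -0.012  0.031]
green [363 193  38  17 266] [384. 199.] [ 0.511 -0.
[... 574 characters left out ...]
ts': array([-1.20359404,  0.43505442,  0.02501318,  1.57384266, -0.01161455,
        1.13395612, -0.07505022]), 'dq': array([ 3.58792094e-05, -1.07060258e-03, -1.22761720e-03, -2.51317285e-03,
        4.53462525e-04,  6.47616666e-04, -9.76345866e-04]), 'joint_efforts': array([ 7.68219488e-04, -6.68254852e+01,  9.85270813e-01, -3.14698148e+01,
       -6.06250134e-02,  3.93152260e-02,  1.57533204e-04]), 'position': array([0.28284102, 0.55694716, 0.22614855]), 'ee_rot': array([-7.31251212e-01, -3.05514309e+00,  1.73465514e-03]), 'force': array([-0.90701003, -0.23569617,  0.28316548]), 'ft_torque': array([-0.00935083, -0.08925846, -0.00193625]), 'gripper_force': 0.0, 'width': 1.0016640174321427}
```

View pics/top0.png

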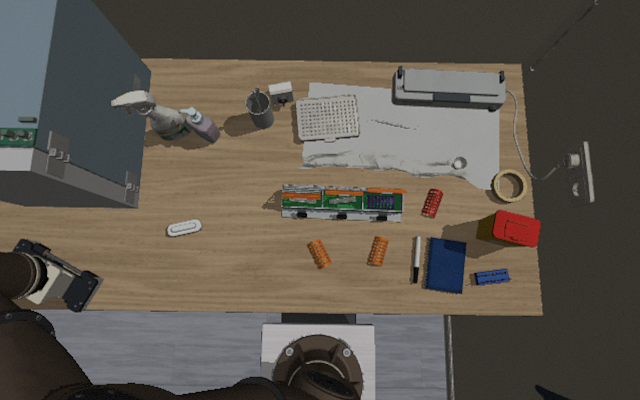

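View pics/side0.png

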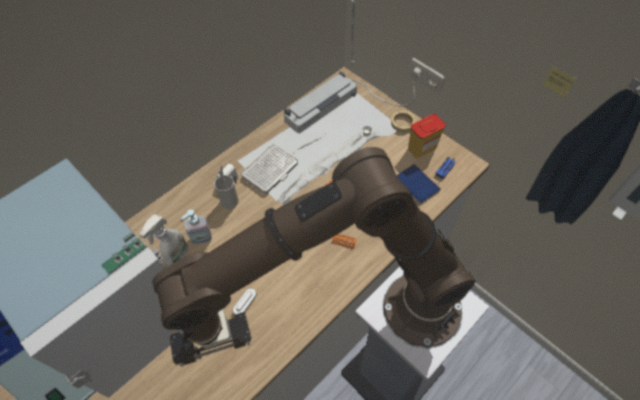

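Run:
```python
from h import *
z=np.load('top0.npz');im,d=z['im'],z['d'];c=im[180:226,270:412]
cv2.imwrite('pics/crop.png',cv2.resize(c,None,fx=5.6,fy=5.6,interpolation=cv2.INTER_CUBIC)[:,:,::-1])
W=world('top',d)
h=cv2.cvtColor(im,cv2.COLOR_RGB2HSV)
# carrier rim: points at z 30..42mm near carrier
m=(W[...,2]>.03)&(W[...,2]<.044)&(W[...,0]>.4)&(W[...,0]<.58)&(W[...,1]>-.3)&(W[...,1]<.15)
k,l,s,ce=cv2.connectedComponentsWithStats(m.astype(np.uint8));print(s[s[:,4]>20])
q=W[m];print(cv2.minAreaRect((q[:,:2]*1000).astype(np.float32)),q.min(0),q.max(0))
for a in range(0,360,1):pass
ys=np.arange(-.27,.13,.02)
for y in ys:
    r=q[abs(q[:,1]-y)<.01]
    if len(r):print(round(y,2),r[:,0].min().round(3),r[:,0].max().round(3),len(r))
```

```text
[[     0      0    640    400 255607]
 [   401    194      3     19     29]
 [   281    196      7     12     23]
 [   292    201     41      9     62]
 [   334    206     66      7     80]
 [   297    210      9      4     32]
 [   338    212      8      3     24]
 [   378    214      9      3     26]]
((498.35723876953125, -64.97679138183594), (355.55389404296875, 82.3410873413086), 88.5550308227539) [ 0.4544931  -0.24306143  0.030005  ] [0.54212598 0.112554   0.04393262]
-0.25 0.494 0.521 11
-0.23 0.468 0.535 26
-0.21 0.47 0.534 14
-0.19 0.455 0.506 21
-0.17 0.454 0.473 23
-0.15 0.47 0.536 12
-0.13 0.471 0.528 24
-0.11 0.471 0.535 8
-0.09 0.472 0.539 14
-0.07 0.459 0.535 25
-0.05 0.459 0.534 17
-0.03 0.473 0.541 17
-0.01 0.474 0.537 37
0.01 0.475 0.539 20
0.03 0.475 0.536 13
0.05 0.461 0.535 42
0.07 0.463 0.539 20
0.09 0.477 0.542 19
0.11 0.477 0.538 30
```

View pics/crop.png

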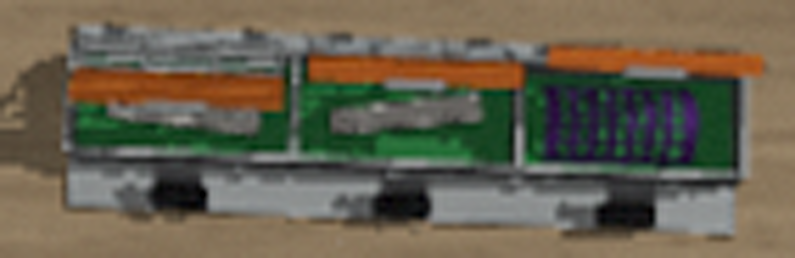

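The crop shows grey clippers in the left well (185,118 in the crop) and the middle well (405,112). The violet ribbed shield is in the right well (620,125 in the crop, about 380,202 in the full image). The red piece at (432,203) and the orange ones at (379,250) and (320,253) are look-alikes lying on the table. So I shut covers 1 and 2, keeping the gripper body's narrow side along the row.

>>> apply_moves(commands=[[0,0.39,-0.7,0,-0.28],[0,0.39,-0.7,0,-0.28],[0,0.39,-0.7,0,-0.28],[0,0.39,-0.7,0,-0.28],[0,0.39,-0.7,0,-0.28],[0,0.39,-0.7,0,-0.28],[0,0.39,-0.7,0,-0.28],[0,0.39,-0.7,0,-0.28],[0,0.39,-0.7,0,0],[0,0.39,-0.7,0,0],[0,0.39,-0.7,0,0],[0,0.39,-0.7,0,0]], newtons=20)

```text
clock: 1.65
position: [0.5642, 0.052, 0.2266]
ee_rot: [-2.242, -2.2, 0.0]
force: [0.7, 0.9, 0.1]
width: 0.003
gripper_force: 0.0
```

>>> apply_moves(commands=[[0,-0.1,0,-0.8,0],[0,-0.1,0,-0.8,0],[0,0,0,-0.68,0],[0,0,0,0,0]])

```text
clock: 2.15
position: [0.5494, 0.053, 0.0875]
ee_rot: [-2.24, -2.198, 0.008]
force: [0.4, -0.4, 0.4]
width: 0.006
gripper_force: 0.0
```

Run:
```python
from h import *
im,d=grab('top');c=im[150:250,250:420]
s,_=grab('side')
a=cv2.resize(c,(680,400),interpolation=cv2.INTER_CUBIC)
cv2.imwrite('pics/a1.png',a[:,:,::-1])
```

```text
(no output)
```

View pics/a1.png

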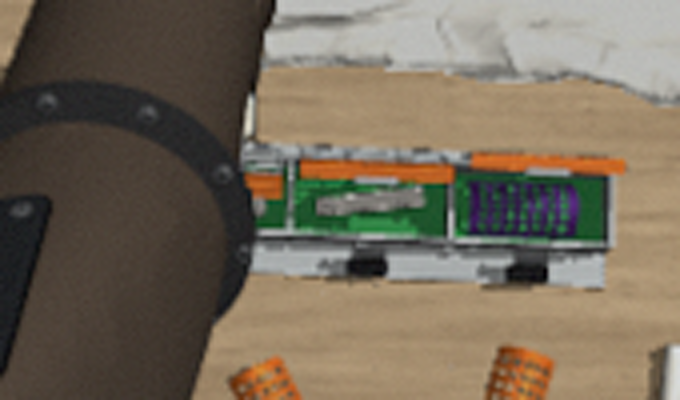

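The arm hides cover 1, but covers 2 and 3 are untouched. I start the swing along the arc.

>>> apply_moves(commands=[[0,-0.2,0,0,0],[0,-0.2,0,0,0],[0,-0.11,0,-0.06,0],[0,-0.11,0,-0.06,0],[0,-0.08,0,-0.11,0],[0,-0.08,0,-0.11,0],[0,-0.05,0,-0.09,0],[0,-0.05,0,-0.09,0],[0,0,0,0,0]])

```text
clock: 3.38
position: [0.4986, 0.0532, 0.0583]
ee_rot: [-2.242, -2.2, 0.001]
force: [0.2, 0.2, 0.5]
width: 0.001
gripper_force: 0.1
```

>>> apply_moves(commands=[[0,0,0,-0.07,0],[0,0,0,-0.07,0],[0,0,0,-0.05,0],[0,0,0,0,0]])

```text
clock: 3.88
position: [0.4989, 0.0532, 0.0471]
ee_rot: [-2.243, -2.2, 0.001]
force: [-0.4, 0.7, 1.4]
width: 0.003
gripper_force: 0.3
```

Run:
```python
from h import *
for n in ('top','side'):
    im,d=grab(n);W=world(n,d)
    h=cv2.cvtColor(im,cv2.COLOR_RGB2HSV)
    m=(cv2.inRange(h,(3,120,60),(22,255,255))>0)&(W[...,0]>.44)&(W[...,0]<.56)&(W[...,1]<.12)&(W[...,1]>-.26)
    for lo,hi in((.0,.11),(-.12,-.01),(-.25,-.13)):
        q=W[m&(W[...,1]>lo)&(W[...,1]<hi)&(d>0)];print(n,len(q),np.median(q,0).round(3) if len(q) else '')
```

```text
top 46 [0.478 0.01  0.048]
top 174 [ 0.511 -0.064  0.1  ]
top 162 [ 0.517 -0.183  0.103]
side 62 [0.48  0.081 0.052]
side 52 [ 0.511 -0.081  0.103]
side 39 [ 0.519 -0.158  0.107]
```

Cover 1 is following, with its strip at x ≈ 0.479 and z ≈ 0.05. I press on in small steps.

>>> apply_moves(commands=[[0,-0.05,0,-0.03,0],[0,0,0,-0.04,0],[0,0,0,-0.03,0],[0,0,0,0,0]])

```text
clock: 4.47
position: [0.497, 0.0533, 0.0417]
ee_rot: [2.242, 2.199, 0.003]
force: [1.5, 0.9, 2.6]
width: 0.003
gripper_force: 1.4
```

>>> apply_moves(commands=[[0,0,0,-0.03,0],[0,0,0,0,0]])

```text
clock: 4.72
position: [0.4961, 0.0533, 0.0396]
ee_rot: [2.242, 2.2, 0.0]
force: [1.3, -0.3, 3.3]
width: 0.005
gripper_force: 1.8
```

>>> apply_moves(commands=[[0,0,0,-0.03,0],[0,0,0,0,0]])

```text
clock: 4.97
position: [0.4962, 0.0533, 0.0389]
ee_rot: [-2.243, -2.2, -0.002]
force: [-4.4, -0.0, 24.2]
width: 0.003
gripper_force: 12.2
```

>>> apply_moves(commands=[[0,0,0,-0.03,0],[0,0,0,0,0]])

```text
clock: 5.22
position: [0.4963, 0.0534, 0.0383]
ee_rot: [-2.243, -2.199, -0.003]
force: [-9.6, -0.2, 45.0]
width: 0.007
gripper_force: 22.4
```

Stiff stop reached, so I lift clear and check.

>>> apply_moves(commands=[[0,0,0,0.2,0],[0,0,0,0.7,0],[0,0.3,0,0.9,0],[0,0.3,-0.5,0.5,0],[0,0.2,-0.7,0,0],[0,0,-0.75,0,0]])

```text
clock: 5.98
position: [0.5439, -0.0642, 0.1737]
ee_rot: [-2.24, -2.201, 0.001]
force: [0.6, 0.1, -1.3]
width: 0.005
gripper_force: 0.0
```

```bash
cat > c.py <<'E'
from h import *
for n in ('top','side'):
    im,d=grab(n);W=world(n,d)
    h=cv2.cvtColor(im,cv2.COLOR_RGB2HSV)
    m=(cv2.inRange(h,(3,120,60),(22,255,255))>0)&(W[...,0]>.44)&(W[...,0]<.56)&(W[...,1]<.12)&(W[...,1]>-.26)
    for lo,hi in((.0,.11),(-.12,-.01),(-.25,-.13)):
        q=W[m&(W[...,1]>lo)&(W[...,1]<hi)&(d>0)];print(n,len(q),np.median(q,0).round(3) if len(q) else '')
E
python3 c.py
```

```text
top 58 [0.483 0.091 0.039]
top 0 
top 111 [ 0.517 -0.203  0.104]
side 143 [0.48  0.052 0.041]
side 71 [ 0.511 -0.068  0.103]
side 60 [ 0.518 -0.182  0.107]
```

Cover 1 is shut: its strip sits at z ≈ 0.04 and stays there. I repeat the same move on cover 2.

>>> apply_moves(commands=[[0,0.08,0,-0.7,0],[0,0,0,-0.72,0],[0,-0.2,0,0,0],[0,-0.24,0,0,0],[0,-0.12,0,-0.06,0],[0,-0.12,0,-0.06,0],[0,-0.08,0,-0.11,0],[0,-0.08,0,-0.11,0],[0,-0.05,0,-0.09,0],[0,-0.05,0,-0.09,0],[0,0,0,0,0]])

```text
clock: 7.45
position: [0.492, -0.0638, 0.057]
ee_rot: [-2.242, -2.2, 0.001]
force: [0.7, -0.2, 0.6]
width: 0.003
gripper_force: 0.1
```

```bash
python3 c.py
```

```text
top 88 [0.482 0.085 0.039]
top 0 
top 129 [ 0.517 -0.198  0.103]
side 135 [0.479 0.052 0.042]
side 49 [ 0.479 -0.034  0.062]
side 36 [ 0.518 -0.207  0.107]
```

Cover 2 is following and cover 3 has not moved.

>>> apply_moves(commands=[[0,0,0,-0.07,0],[0,0,0,-0.07,0],[0,0,0,-0.06,0],[0,0,0,-0.04,0],[0,0,0,-0.03,0],[0,0,0,0,0]])

```text
clock: 8.3
position: [0.4925, -0.0637, 0.0411]
ee_rot: [2.242, 2.2, -0.0]
force: [1.0, -0.1, -0.3]
width: 0.005
gripper_force: 0.0
```

>>> apply_moves(commands=[[0,0,0,-0.03,0],[0,0,0,0,0]])

```text
clock: 8.55
position: [0.4927, -0.0637, 0.0396]
ee_rot: [2.242, 2.2, 0.001]
force: [-0.9, -0.4, 2.0]
width: 0.005
gripper_force: 1.0
```

>>> apply_moves(commands=[[0,0,0,-0.03,0],[0,0,0,0,0]])

```text
clock: 8.8
position: [0.4928, -0.0638, 0.039]
ee_rot: [2.243, 2.2, 0.002]
force: [-6.8, 1.6, 23.5]
width: 0.007
gripper_force: 11.6
```

>>> apply_moves(commands=[[0,0,0,-0.03,0],[0,0,0,0,0]])

```text
clock: 9.05
position: [0.4928, -0.0638, 0.0383]
ee_rot: [2.243, 2.199, 0.004]
force: [-9.7, 0.6, 44.3]
width: -0.0
gripper_force: 21.9
```

>>> apply_moves(commands=[[0,0,0,0.25,0],[0,0,0,0.9,0],[0,0,0.2,0.9,0],[0,-0.3,0.9,0.3,0],[0,-0.3,0.9,0.2,0],[0,-0.3,0.9,0,0],[0,-0.3,0.9,0,0],[0,-0.3,0.9,0,0],[0,-0.3,0.9,0,0],[0,0,0,0,0],[0,0,0,0,0]])

```text
clock: 10.42
position: [0.3844, 0.2718, 0.1888]
ee_rot: [2.242, 2.2, -0.001]
force: [0.3, -0.4, 1.0]
width: 0.007
gripper_force: 0.0
```

```bash
python3 c.py
python3 - <<'E'
from h import *
im,d=grab('top');c=im[150:250,230:430]
cv2.imwrite('pics/z1.png',cv2.resize(c,(800,400),interpolation=cv2.INTER_CUBIC)[:,:,::-1])
E
```

```text
top 237 [0.48  0.053 0.039]
top 248 [ 0.477 -0.065  0.039]
top 162 [ 0.517 -0.184  0.103]
side 150 [0.479 0.054 0.041]
side 139 [ 0.477 -0.064  0.042]
side 0
```

View pics/z1.png

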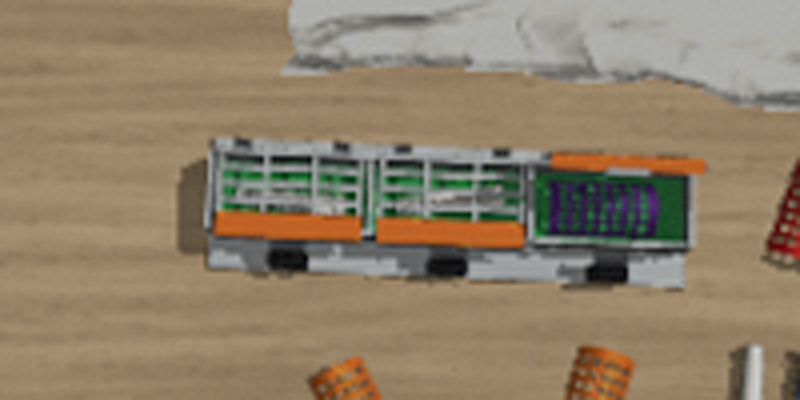

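The left and middle covers are flat, with strips at (288,227) and (450,233) in the crop. The cover over the violet shield still stands open at (628,163), and the arm is clear.

```bash
python3 -c "
from cell import arm; print(arm.sign_off())"
```

```text
the job is handed in; nothing more can be done
None
```

I shut the left and middle covers (the two nail-clipper wells) and both stayed flat with the arm clear; the violet shield's cover on the right still stands open, and the job is handed in.

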